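Load, cover and pin shut the parts case

TASK

Pack the case for dispatch: put every brass bush from the blue tray into the grey case, then lower the cover plate onto the case so that both dowels come through its holes and it sits flush on the rim. Swing the hasp fully shut over the cover's staple and drop the retaining pin down through the staple loop until its collar rests on the loop. Leave the oil bottle, the wrench and the carton where they are.

Things in the scene. Friction and masses are not known exactly. Their poses are not given: they have to be found in the camera images.
- case: Grey painted steel case, open on top, fixed to the bench; 180 (x) x 160 (y) x 70 mm high. Origin: centre of its underside; z up. Walls at +x and -x 22 mm thick, the others 8 mm. Two 8 mm dowels stand on the thick walls, both at y = +30 mm, off-centre, so the cover fits one way only. The hasp is on its -y face.
- case_floor (a point): Centre of the case's inner floor, 8 mm above the bench. The cavity is 136 (x) x 144 (y) mm and 62 mm deep; axes as the case.
- dowel0 (a point): Top of the steel dowel at x = -79, y = +30, z = 84 mm of the case; 8 mm diameter, tapered top, stands 14 mm above the rim. Axes as the case.
- dowel1 (a point): Top of the steel dowel at x = +79, y = +30, z = 84 mm of the case; 8 mm diameter, tapered top, stands 14 mm above the rim. Axes as the case.
- hasp_hinge (a point): On the hasp's vertical hinge axis, at x = +60, y = -86.5, z = 74.5 mm of the case; axes as the case.
- hasp (a joint): Hasp angle, rad. 0 = shut (stop): strap runs from the hinge along the case's -x, 4 to 9 mm in front of its -y face. Grows as it opens, anticlockwise from above (1.57 = straight out along the case's -y); limit 1.9. Hinge with light friction (0.03 N m), no spring: stays where left.
- hasp_slot (a point): Centre of the slot in the hasp strap, 64 mm from the hinge. The strap is an upright steel plate 5 mm thick, 119 mm long from the hinge, 56 to 87 mm above the bench; the slot is 38 mm long and 13 mm high (68 to 81 mm above the bench); the cover's staple passes through it. Axes as hasp_tab.
- hasp_tab (a point): Top centre of the grip tab at the strap's free end, 109 mm from the hinge axis, 105 mm above the bench. Tab 18 mm along the strap, 8 mm thick (4 mm either side of the strap's mid plane), rising 18 mm above the strap; push or pinch it. x axis: along the strap towards the hinge; y axis: normal to the strap, towards the case when shut.
- cover: Aluminium cover plate, 0.34 to 0.59 kg, 178 (x) x 158 (y) x 8 mm, loose, flat on the bench at the start. Origin: centre of its underside; z up. Two 10.5 mm through holes at x = -79 and +79, y = +30 mm. The steel staple sticks out of its -y edge. Seated, its origin is 70 mm above the case's origin and its axes agree with the case's.
- handle (a point): Centre of the cover's black handle bar, 44 mm above the cover's underside over its centre. The bar runs along the cover's x: 102 mm long, 12 mm wide (y), 12 mm high, on two 12 mm square posts at x = -45 and +45 mm. Axes as the cover.
- staple (a point): Centre of the staple loop's top face: x = 0, y = -103, z = 7 mm of the cover; axes as the cover. Flat horizontal loop, 6 mm thick: 5 mm arms along y at x = -9 and +9 mm, cross bar at y = -114 to -119 mm. Opening for the pin: 13 mm in x; in y from the cross bar to the shut hasp's outer face at y = -89 mm.
- stand: Black plastic stand, 44 x 44 x 52 mm high, fixed to the bench, with an upright 12 mm hole in which the pin stands at the start. Origin: centre of its underside.
- pin: Steel retaining pin, 60 g, upright in the stand at the start, collar on the stand's top. Origin: centre of its lower tip; z up along it. Shank 9 mm diameter, 50 mm long, tapered tip; then a collar 22 mm diameter, 4 mm thick; then a round grip of 16 mm diameter from 54 to 98 mm above the tip.
- collar (a point): Centre of the underside of the pin's collar, 50 mm above the tip; rests on the staple loop when the pin is home.
- tray: Shallow blue plastic tray fixed to the bench, 150 (x) x 210 (y) mm, 14 mm high, 4 mm floor and walls, where the bushes stand at the start. Origin: centre of its underside.
- oil: Bystander: white oil bottle, 56 mm diameter, 130 mm high, beyond the work. Origin: centre of its base. Leave alone.
- wrench: Bystander: steel wrench lying on the bench beyond the work. Leave alone.
- carton: Bystander: closed cardboard carton 100 x 70 x 60 mm. Origin: centre of its underside. Leave alone.
- bush0: Flanged brass bush, 40 mm high, 90 to 160 g, standing flange down in the tray at the start; 3 to 5 of the five are present. Origin: centre of the flange's underside; z along its axis. Flange 32 mm diameter, 7 mm thick; body above it 22 mm diameter.
- bush1: Flanged brass bush, 40 mm high, 90 to 160 g, standing flange down in the tray at the start; 3 to 5 of the five are present. Origin: centre of the flange's underside; z along its axis. Flange 32 mm diameter, 7 mm thick; body above it 22 mm diameter.
- bush2: Flanged brass bush, 40 mm high, 90 to 160 g, standing flange down in the tray at the start; 3 to 5 of the five are present. Origin: centre of the flange's underside; z along its axis. Flange 32 mm diameter, 7 mm thick; body above it 22 mm diameter.
- bush3: Flanged brass bush, 40 mm high, 90 to 160 g, standing flange down in the tray at the start; 3 to 5 of the five are present. Origin: centre of the flange's underside; z along its axis. Flange 32 mm diameter, 7 mm thick; body above it 22 mm diameter.
- bush4: Flanged brass bush, 40 mm high, 90 to 160 g, standing flange down in the tray at the start; 3 to 5 of the five are present. Origin: centre of the flange's underside; z along its axis. Flange 32 mm diameter, 7 mm thick; body above it 22 mm diameter.
Mind the look-alikes: they are no part of the job. Several things have the shape of the pin; the one meant has the colours described above. Leave any turquoise look-alike of the bush1 alone.

How it is judged (in metres and radians):
On the way, in this order (a step that is already met when the one before it is completed fails the run):
1. every bush present lies in the case (x of bush0 in the frame of case between -0.069 and 0.069 m and y of bush0 in the frame of case between -0.073 and 0.073 m and z of bush0 in the frame of case between 0.003 and 0.05 m and x of bush1 in the frame of case between -0.069 and 0.069 m and y of bush1 in the frame of case between -0.073 and 0.073 m and z of bush1 in the frame of case between 0.003 and 0.05 m and x of bush2 in the frame of case between -0.069 and 0.069 m and y of bush2 in the frame of case between -0.073 and 0.073 m and z of bush2 in the frame of case between 0.003 and 0.05 m and x of bush3 in the frame of case between -0.069 and 0.069 m and y of bush3 in the frame of case between -0.073 and 0.073 m and z of bush3 in the frame of case between 0.003 and 0.05 m and x of bush4 in the frame of case between -0.069 and 0.069 m and y of bush4 in the frame of case between -0.073 and 0.073 m and z of bush4 in the frame of case between 0.003 and 0.05 m), for 0.2 s.
2. the cover is seated over both dowels, flush on the rim (x of cover in the frame of case between -0.004 and 0.004 m and y of cover in the frame of case between -0.004 and 0.004 m and z of cover in the frame of case between 0.066 and 0.0725 m and angle between cover's own z axis and vertical below 0.04 rad and angle between the x axis of cover and the x axis of case, either way round below 0.06 rad), for 0.2 s.
3. the hasp is shut over the staple (all of step 2 and value of joint hasp below 0.12 rad), for 0.2 s.
4. the pin is down through the staple loop (value of joint hasp below 0.12 rad and horizontal distance between collar and staple below 0.013 m and z of collar in the frame of cover between 0.003 and 0.013 m and angle between pin's own z axis and vertical below 0.25 rad), for 0.2 s.
At the end, for the whole second after the job is handed in: Bushes in the case; cover on the rim over both dowels (4 mm across, 2.5 mm in height, 0.04 rad level); hasp under 0.12 rad; pin in the staple loop, within 0.25 rad of upright, collar within 6 mm of the loop top; all released and at rest (all of step 1 and all of step 2 and all of step 4 and linear speed of each of bush0, bush1, bush2, bush3, bush4, cover, pin below 0.03 m/s and contact force between the fingers and cover below 0.1 N and contact force between the fingers and pin below 0.1 N); the robot touches nothing.
It fails at once if the oil is moved more than 4 cm (distance of oil from where it was at the start of the episode above 0.04 m).
It fails at once if the wrench is moved more than 4 cm (distance of wrench from where it was at the start of the episode above 0.04 m).
It fails at once if the carton is moved more than 4 cm (distance of carton from where it was at the start of the episode above 0.04 m).
Of bush0, bush1, bush2, bush3, bush4 only 3 to 5 are there at a start; the rules pass over those that are not, and their reading is None.
At some moment in a run one of bush0, bush1, bush2, bush3, bush4 may be knocked a few centimetres aside while the robot is not near it.
It also fails if it takes over 210 s, if anything falls off the work surface, if the arm or the gripper's body presses on something with over 40 N, if the wrist force passes 120 N, or if a joint passes its speed limit or range.

ROBOT

A 6-joint arm with a two-finger parallel gripper is mounted at the origin on the work surface. World frame = base frame: x ahead of the robot, y to its left, z up, the work surface at z = 0. Lengths are in mm, angles in rad, forces in N, time in s.
With the tool pointing down it reaches from about 300 to 775 mm from the base axis. Payload 14.6 kg.
Tool frame: the origin (TCP) lies between the finger pads; the fingertips stand 19 mm ahead of it and the grasp point (between the pads) is the TCP; z points along the fingers, y is the line along which they close (so a half turn about z gives the same grasp; the last joint's range is limited). The gripper opens to 94 mm and grips with 3 to 60 N. Pads are 16 mm wide; open, the fingers measure 119 mm over their backs; the gripper's body (75 mm by 177 mm) begins 78 mm behind the grasp point.
Start: joints at [1.247, 0.3, 1.521, -0, 1.321, -0.067], TCP at [139.691, 531.955, 224.446] pointing down, gripper open.
Joint ranges: [-3.03, 3.03], [-0.79, 2.21], [0.23, 2.52], [-1.04, 4.18], [0, 3.07], [-2.55, 2.55]. Speed limits (rad/s): [2.22, 2.22, 2.57, 3.14, 3.14, 3.14].

INTERFACE

Orientations are given as [roll, pitch, yaw] about the fixed x, y, z axes, in that order (R = Rz(yaw) Ry(pitch) Rx(roll)).
In Python, from cell import monitor, imaging, job, find_in, trace gives the robot as it stands. The module is installed in compiled form; this text tells all that it offers.
- The arm moves only by the tool arm_command, never from a script. Its argument "steps" is a list of rows, each a list of 5 numbers: the opening, from 0 (shut) to 1 (fully open), then the shift along the tool's x, y, z in mm, then the turn about the tool's z in degrees. In form: [[gripper, dx, dy, dz, turn], ...]. A call has 1 to 20 rows; each row is the pose to reach, as a shift and turn from the pose commanded when the call began, along the tool's axes at that moment; what a row does not reach only later rows make up. A row lasts 1/8 s, in which the tool goes at most 62.5 mm and 10.7 degrees, less where a joint would pass 70% of its speed; a pose out of reach is approached as far as the arm can. A call with a gripper value outside its range is refused whole. The fingers move at their own pace and stop on an object; "force" is the grip in N (left out, the last holds). Time passes only in rows, so rows that repeat a pose let the fingers close. It gives the time, the measured TCP pose, the force, the opening and the grip force at its end, in the units of the state.
- monitor.read_state(): the state, without advancing time (a new reading comes with each control period).
- imaging.camera(name): name is "scene" or "side" or "wrist"; returns a dict with "img" (400x640x3 uint8, red, green, blue), "mtx" (3x3 intrinsics, pixels), "D" ([k1, k2, p1, p2, k3] as OpenCV has them; the pictures are not rectified), "view" (4x4, takes a point from world to camera coordinates). Camera axes: x right, y down, z forward; pixel columns grow to the right and rows downward; lengths in mm; the calibration is good to about 2 mm. A picture is of the moment at which its call begins. There is no depth.
- job.sign_off(): hands the job in; it is judged then, once.
Trained networks look in a picture, given as the dict that the camera call returned (one of the last four; its "shot" number tells which), for a name from the list of things; names that differ only in an ending like _2 or _b are one class to them, and where a whole thing is asked for, a point or a joint stands for the part that bears it (a point fixed in the world has none). Each returns a list of dicts, best first, with "p" (0 to 1); they miss things now and then, are a little off and sometimes report something else, mostly with a low value. They report only what shows in the picture. A call takes as long as a camera call. They do not tell look-alikes from the thing itself.
- find_in(picture, target): "rect" ([centre column, centre row, width, height] in pixels, round what is visible of it).
- trace(picture, target): "region" (400x640 bool, what is visible of it) and "rect" ([centre column, centre row, width, height] in pixels, round what is visible of it).
The state is a dict: "clock": time; "joints": joint angles; "qd": joint speeds; "effort": joint torques, N m; "eef_pos": TCP position; "eef_rot": TCP orientation; "wrist_force": force on the tool from outside, world axes, zero at the start; "moment": the same for the moment, N m; "finger_gap": finger opening in mm; "finger_force": force on a finger pad.
Only numpy, scipy, OpenCV 4.12 (cv2) and the standard library are available. Lean on these libraries where they do the work, as an engineer would, in place of code of your own. Each camera call takes 0.05 s, during which the arm holds its last target. There are 200 camera calls.

## Working session

There is one attempt and no reset: what is moved stays moved. The work goes in short steps, Python scripts to look and compute and a tool call to move; the robot and the scene stay as the last step left them, time stands still between calls to the robot, and variables do not carry over. Pictures are saved under pics/ and viewed, at most 14 in all, crops included, and the job is handed in when it is done.

Besides the shell and the picture viewer there is one more tool, called after "Call:" by a JSON object that holds its "api" and its "payload", one argument or row to a line. arm_command: Moves the arm, as the interface text tells. Its arguments: {"type":"object","properties":{"steps":{"type":"array","items":{"type":"array","items":{"type":"number"}}},"force":{"type":"number"}},"required":["steps"]}

```bash
mkdir -p pics; ls
python3 - <<'E'
from cell import monitor, imaging
import cv2,numpy as np
print(monitor.read_state())
for n in ["scene","side","wrist"]:
    c=imaging.camera(n); cv2.imwrite(f"pics/{n}0.png",c["img"][:,:,::-1])
    V=np.array(c["view"]); print(n,c["mtx"],c["D"],V.tolist(), -V[:3,:3].T@V[:3,3])
E
```

```text
pics
{'clock': 0.0, 'joints': array([ 1.24743726e+00,  3.00449289e-01,  1.52157458e+00, -3.19482218e-05,
        1.32072929e+00, -6.65531716e-02]), 'qd': array([-0.00094404, -0.00053838,  0.00015195, -0.0017381 ,  0.00043934,
        0.00049611]), 'effort': array([-2.15111027e-04, -5.31792355e+01, -3.52745819e+01,  7.08236522e-02,
        2.41910439e-02, -8.67050039e-05]), 'eef_pos': array([139.60284287, 531.73296404, 223.90104203]), 'eef_rot': array([-3.14043266e+00, -4.63016214e-05,  2.88479466e+00]), 'wrist_force': array([-0.40819211, -0.17924204, -0.72987848]), 'moment': array([-0.01828657, -0.01431978, -0.02442413]), 'finger_force': 0.0, 'finger_gap': 94.32560083336584}
scene [[428.35167731   0.         321.30964747]
 [  0.         428.35167731 198.28512149]
 [  0.           0.           1.        ]] [-0.01453599  0.          0.          0.          0.        ] [[0.27573339423663296, 0.9611171188258231, -0.014999306740452894, -123.40687151825445], [0.6768589373103439, -0.2052154240422034, -0.7069289983571835, -327.32821429650346], [-0.6825196512085622, 0.1847715173805945, -0.707
[... 430 characters left out ...]
8336605972586398, 227.38141394533463], [0.3875505479694639, 0.7382148025029963, -0.5521263244349341, 872.5451905630555], [0.0, 0.0, 0.0, 1.0]] [ 190.0208742  -774.50137722  678.17723353]
wrist [[359.83763834   0.         325.45969553]
 [  0.         359.83763834 203.38245871]
 [  0.           0.           1.        ]] [-0.07363757  0.          0.          0.          0.        ] [[0.2535455520142245, 0.9673202647376773, -0.002481628826862198, -549.1562145815828], [0.9408424582672175, -0.24600762936432802, 0.23301440946054028, -23.86238599978289], [0.22478906062240459, -0.06141458883991297, -0.9724701159943803, 390.3465031134077], [0.0, 0.0, 0.0, 1.0]] [ 73.94123772 549.31257585 383.79778705]
```

View pics/scene0.png

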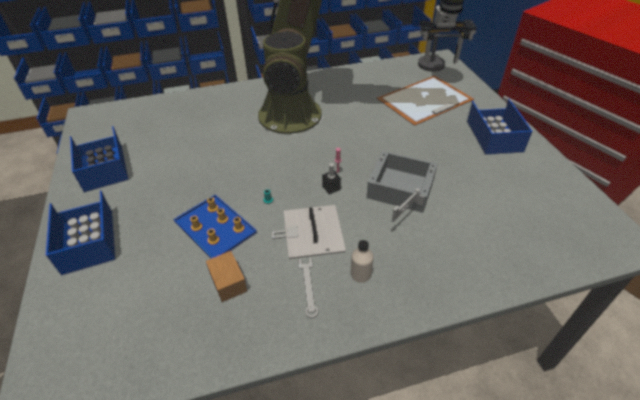

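View pics/side0.png

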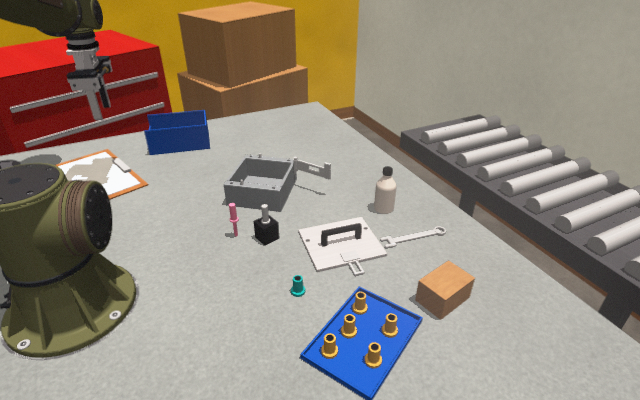

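Five brass bushes stand in the blue tray (scene ≈(196-238, 204-237)). The turquoise look-alike is at (267,196). The case is at (402,180) with its hasp open, and the cover is at (314,231). There are two pin-like things: the steel/black one in the stand at (332,180), which is the pin, and a pink look-alike at (338,158).

```bash
cat > h.py <<'E'
from cell import monitor, imaging, find_in, trace
import cv2,numpy as np
from scipy.optimize import least_squares
def cam(n,save=None):
    c=imaging.camera(n); c["V"]=np.array(c["view"]); c["K"]=np.array(c["mtx"]); c["d"]=np.array(c["D"],float)
    if save: cv2.imwrite(f"pics/{save}.png",c["img"][:,:,::-1])
    return c
def proj(c,P):
    V=c["V"]; return cv2.projectPoints(np.asarray(P,float).reshape(-1,1,3),cv2.Rodrigues(V[:3,:3])[0],V[:3,3],c["K"],c["d"])[0].reshape(-1,2)
def atz(c,uv,z):
    uv=np.asarray(uv,float).reshape(-1,1,2); n=cv2.undistortPoints(uv,c["K"],c["d"]).reshape(-1,2)
    R=c["V"][:3,:3]; o=-R.T@c["V"][:3,3]; d=np.c_[n,np.ones(len(n))]@R
    return o+d*((z-o[2])/d[:,2])[:,None]
def rz(a): return np.array([[np.cos(a),-np.sin(a),0],[np.sin(a),np.cos(a),0],[0,0,1]])
def pose(p,P): return np.asarray(P,float)@rz(p[2]).T+[p[0],p[1],p[3] if len(p)>3 else 0]
E
python3 - <<'E'
from h import *
np.set_printoptions(precision=1,suppress=True)
zs=dict(bush0=20,case=35,cover=4,stand=26,pin=75,tray=7,oil=65,wrench=3,carton=30,hasp_tab=96,handle=44)
for n in ["scene","side"]:
    c=cam(n)
    for t,z in zs.items():
        print(n,t)
        for r in find_in(c,t)[:7]:
            if r["p"]>.2: print("  %.2f"%r["p"],np.array(r["rect"]),atz(c,r["rect"][:2],z)[0])
E
```

```text
scene bush0
  0.60 [270.2 198.2  17.8  17. ] [ 454.3 -164.2   20. ]
  0.56 [197.  225.8  14.2  17.3] [ 503.8 -389.    20. ]
  0.47 [221.8 217.4  11.3  13.7] [ 491.5 -316.2   20. ]
  0.43 [237.6 226.8   7.5  14.7] [ 541.6 -276.7   20. ]
scene case
  0.91 [402.  184.6  67.   67.1] [529.4 236.3  35. ]
  0.51 [406.8 206.3  25.6  31.3] [619.2 212.2  35. ]
scene cover
  0.72 [311.  231.   71.7  51.8] [604.2 -75.8   4. ]
scene stand
  0.66 [332.7 182.4  20.6  14.3] [448.3  37.4  26. ]
scene pin
scene tray
  0.67 [212.7 227.9  86.   65.9] [ 512.9 -347.4    7. ]
  0.66 [238.3 223.7   7.4  13.6] [ 518.1 -273.3    7. ]
  0.47 [331.4 181.2  21.1  17. ] [422.2  41.2   7. ]
scene oil
  0.71 [214.  226.   87.3  62.3] [ 561.3 -337.6   65. ]
  0.60 [360.8 262.7  23.6  42.4] [792.8   5.4  65. ]
scene wrench
  0.95 [310.6 287.9  18.6  61.1] [ 788.7 -126.5    3. ]
scene carton
  0.68 [224.7 276.6  42.6  48.5] [ 710.6 -332.6   30. ]
scene hasp_tab
  0.75 [404.9 206.3  23.1  28.2] [669.6 175.8  96. ]
scene handle
  0.67 [309.2 232.8  73.4  52.8] [642.5 -89.9  44. ]
  0.54 [197.7 224.1  12.2  15.5] [ 521. 
[... 697 characters left out ...]
7 124.8 110.6] [ 488.6 -357.9    7. ]
  0.47 [312.6 171.6  38.1  18.9] [682.1 273.1   7. ]
side oil
  0.68 [386.  190.5  25.7  49.8] [774.9   3.3  65. ]
  0.57 [374.8 354.6  18.7  27.4] [ 469.8 -419.6   65. ]
side wrench
  0.80 [414.  238.8  60.8  21.6] [ 770.8 -140.1    3. ]
side carton
  0.66 [446.8 292.   58.3  58.7] [ 702.5 -338.7   30. ]
  0.43 [266.3 215.9   5.8  23.4] [458.1  82.4  30. ]
  0.40 [360.6 304.5  14.1  20.6] [ 523.2 -287.2   30. ]
side hasp_tab
  0.63 [348.  327.5  16.7  26. ] [ 443.6 -371.4   96. ]
  0.47 [374.1 354.8  21.4  26.7] [ 454.4 -437.3   96. ]
side handle
  0.74 [266.4 229.8  24.6  25.9] [432.6   9.6  44. ]
  0.67 [341.3 246.8  88.2  53.6] [ 565.9 -127.2   44. ]
```

Call:
{"api": "arm_command", "payload": {
  "steps": [
    [1,0,0,-60,0],
    [1,-60,-25,-106,0],
    [1,-120,-50,-106,0],
    [1,-175,-75,-106,0],
    [1,-230,-100,-106,0],
    [1,-285,-125,-106,0],
    [1,-340,-150,-106,0],
    [1,-390,-170,-106,0],
    [1,-424,-187,-106,0],
    [1,-424,-187,-106,0],
    [1,-424,-187,-106,0]
  ]
}}

```text
clock: 2.72
eef_pos: [501.8, 243.9, 330.4]
eef_rot: [3.142, -0.0, 2.885]
wrist_force: [-0.3, 0.8, -0.0]
finger_gap: 94.2
finger_force: 0.0
```

Run:
```python
from h import *
c=cam("wrist","w1")
for t in ["case","hasp_tab","stand","pin","cover"]:
    for r in find_in(c,t)[:3]: print(t,"%.2f"%r["p"],np.round(r["rect"]))
```

```text
case 0.76 [329. 195. 190. 220.]
case 0.17 [131. 263. 113.  79.]
hasp_tab 0.78 [323. 282.  52.  49.]
stand 0.59 [158. 168.  60.  54.]
stand 0.50 [324. 281.  54.  50.]
pin 0.97 [143. 172.  33.  21.]
cover 0.70 [132. 264. 114.  83.]
cover 0.17 [325. 280.  56.  49.]
```

View pics/w1.png

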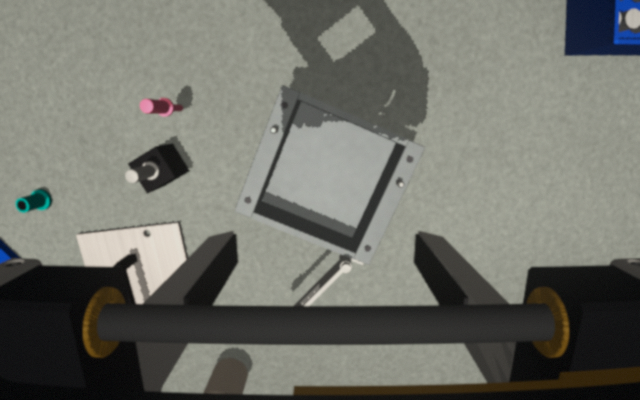

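The wrist view shows the case centred at (330,178), with dowels at (273,128) and (400,182) and the hasp hinge at (350,262). The pin in its black stand is at (145,172), the pink look-alike at (157,106), the turquoise bush at (33,201) and part of the cover at (135,255).

```bash
cat >> h.py <<'E'
def rectpts(a,b,z,n=25):
    t=np.linspace(-1,1,n); o=np.ones(n)
    return np.r_[np.c_[a*t,-b*o],np.c_[a*t,b*o],np.c_[-a*o,b*t],np.c_[a*o,b*t]]@np.eye(2,3)+[0,0,z]
def fitrect(c,mask,a,b,z,p0,extra=None):
    "fit pose [x,y,yaw] so that the projected outline lies on the mask contour"
    cs,_=cv2.findContours(mask.astype(np.uint8),cv2.RETR_EXTERNAL,cv2.CHAIN_APPROX_NONE)
    k=max(cs,key=cv2.contourArea).reshape(-1,2).astype(float)
    from scipy.spatial import cKDTree
    T=cKDTree(k)
    def f(p):
        r=T.query(proj(c,pose(p,rectpts(a,b,z))))[0]
        if extra is not None: r=np.r_[r,4*(proj(c,pose(p,extra[0]))-extra[1]).ravel()]
        return r
    s=least_squares(f,p0,loss="soft_l1",f_scale=1.5,x_scale=[1,1,.01]); return s.x,np.median(np.abs(s.fun))
def zoom(c,rc,name,k=4,draw=()):
    im=c["img"][:,:,::-1].copy(); x0,y0,w,h=rc
    o=cv2.resize(im[y0:y0+h,x0:x0+w],None,fx=k,fy=k,interpolation=cv2.INTER_CUBIC)
    for q,col in draw:
        for u,v in q: cv2.circle(o,(int((u-x0+.5)*k),int((v-y0+.5)*k)),2,col,-1)
    cv2.imwrite(f"pics/{name}.png",o)
E
python3 - <<'E'
from h import *
c=cam("wrist"); print(c["V"].round(4).tolist())
D=np.array([[-79,30,84],[79,30,84.]]); px=np.array([[274,128.5],[400.5,182]])
m=trace(c,"case")
for r in m[:2]: print(r["p"],r["rect"],r["region"].sum())
p,e=fitrect(c,m[0]["region"],90,80,70,[535,235,.92]); print("mask only",p,e,proj(c,pose(p,D)))
p2,e2=fitrect(c,m[0]["region"],90,80,70,p,(D,px)); print(p2,e2,proj(c,pose(p2,D)))
h=pose(p2,[[60,-86.5,90]]); print("hinge",h)
r=trace(c,"hasp_tab")[0]; print(r["p"],r["rect"])
for t,z in [("pin",60),("stand",50)]:
    for r in trace(c,t)[:2]: print(t,r["p"],r["rect"],atz(c,r["rect"][:2],z))
zoom(c,(225,80,200,150),"z1",4,[(proj(c,pose(p2,rectpts(90,80,70))),(0,0,255)),(proj(c,pose(p2,rectpts(68,72,70))),(0,255,0)),(proj(c,pose(p2,D)),(255,0,255))])
zoom(c,(225,80,220,240),"z1b",2.5,[(proj(c,pose(p2,rectpts(90,80,70))),(0,0,255)),(proj(c,pose(p2,rectpts(68,72,70))),(0,255,0)),(proj(c,pose(p2,D)),(255,0,255)),(proj(c,h),(0,255,255))])
E
```

```text
[[0.2526, 0.9676, -0.0013, -362.3048], [0.941, -0.2453, 0.2333, -460.6609], [0.2254, -0.0601, -0.9724, 394.3362], [0.0, 0.0, 0.0, 1.0]]
0.38 [130.0, 262.6, 115.4, 77.2] 5415
mask only [551.65136536 -30.46452295   1.49228835] 23.211023783178526 [[ 60.71093181 258.8063794 ]
 [176.36703335 239.2162626 ]]
[539.70770161 -10.58801616   1.53641229] 29.28318182624863 [[ 70.18262152 249.42827173]
 [186.33612744 223.59694603]]
hinge [[628.21920978  46.40288595  90.        ]]
0.98 [320.9, 282.1, 50.6, 53.6]
pin 0.91 [161.3, 108.0, 42.5, 16.1] [[374.85109715  76.28861712  60.        ]]
pin 0.72 [143.7, 170.7, 31.8, 21.4] [[439.53581269  28.90527127  60.        ]]
stand 0.59 [158.9, 168.8, 60.9, 51.9] [[442.49081282  43.48194979  50.        ]]
stand 0.33 [330.0, 196.4, 191.7, 221.4] [[530.91224398 241.81094024  50.        ]]
```

View pics/z1b.png

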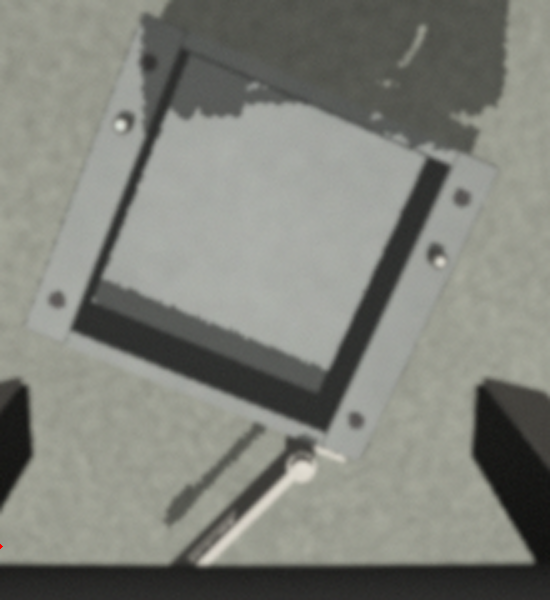

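The crop (2.5×, origin 225,80) shows the rim corners at (147,14), (497,167), (358,461) and (26,328). The dowel tops are at (121,125) and (440,261), and the hinge top is at (301,464).

```bash
python3 - <<'E'
from h import *
c=cam("wrist"); f=lambda q: np.array(q)/2.5-.5+[225,80]
P=np.array([[-90,80,70],[90,80,70],[90,-80,70],[-90,-80,70],[-79,30,84],[79,30,84]],float)
U=f([[147,14],[497,167],[358,461],[26,328],[121,125],[440,261]])
s=least_squares(lambda p:(proj(c,pose(p,P))-U).ravel(),[535,235,.92],x_scale=[1,1,.01],loss="soft_l1")
p=s.x; print(p.round(3),(proj(c,pose(p,P))-U).round(1).tolist())
h=pose(p,[[60,-86.5,90]]); print("hinge",h,(proj(c,h)-225)*2.5)
# hasp direction at z=87 from strap top edge line
a=atz(c,f([[301,464]]),87)[0]; b=atz(c,f([[190,562]]),87)[0]; d=(b-a); print("strap dir",np.degrees(np.arctan2(d[1],d[0])),"case yaw",np.degrees(p[2]),a,b)
for n in ["scene","side"]:
    k=cam(n); q=proj(k,pose(p,rectpts(90,80,70,8))); zoom(k,(210,140,120,80) if n=="side" else (350,140,110,90),"cz"+n,5,[(q,(0,0,255)),(proj(k,pose(p,P[4:])),(255,0,255)),(proj(k,h),(0,255,255))])
E
python3 -c "
import cv2,numpy as np
a=cv2.imread('pics/czscene.png');b=cv2.imread('pics/czside.png')
H=max(a.shape[0],b.shape[0]);o=np.zeros((H,a.shape[1]+b.shape[1],3),np.uint8);o[:a.shape[0],:a.shape[1]]=a;o[:b.shape[0],a.shape[1]:]=b;o=cv2.resize(o,None,fx=.69,fy=.69);cv2.imwrite('pics/cz.png',o)"
```

```text
[505.936 244.534   0.915] [[-1.8, -1.4], [2.1, 0.3], [0.9, 0.9], [-1.4, 0.0], [-0.2, 0.0], [0.5, 0.1]]
hinge [[611.07819407 239.30457359  90.        ]] [[301.15159293 105.13003442]]
strap dir -60.65184155053236 case yaw 52.40576382715106 [609.75087046 239.0972104   87.        ] [646.88376281 173.05729982  87.        ]
```

View pics/cz.png

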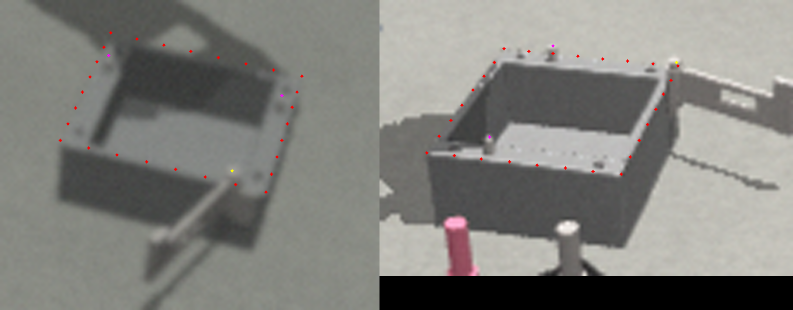

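Case pose: (506, 244.5), yaw 52.4°, hasp open about 1.17 rad. It reprojects well in all three cameras. Next, the tray.

Call:
{"api": "arm_command", "payload": {
  "steps": [
    [1,-10,-50,0,10],
    [1,-20,-100,0,20],
    [1,-30,-150,0,30],
    [1,-40,-200,0,40],
    [1,-50,-250,0,50],
    [1,-60,-300,0,60],
    [1,-70,-350,0,70],
    [1,-80,-400,10,80],
    [1,-90,-450,20,90],
    [1,-100,-500,30,100],
    [1,-112,-553,50,110],
    [1,-123,-606,70,112.9],
    [1,-123,-606,70,112.9],
    [1,-123,-606,70,112.9],
    [1,-123,-606,70,112.9]
  ]
}}

```text
clock: 5.3
eef_pos: [467.8, -373.1, 261.4]
eef_rot: [3.14, -0.0, 0.916]
wrist_force: [0.4, 0.3, 0.1]
finger_gap: 93.5
finger_force: 0.0
```

Run:
```python
from h import *
np.set_printoptions(precision=1,suppress=True)
s=monitor.read_state(); print(s["clock"],s["eef_pos"],s["eef_rot"])
c=cam("wrist","w2")
for r in trace(c,"bush0"):
    ys,xs=np.nonzero(r["region"]); print("%.2f"%r["p"],r["region"].sum(),np.array(r["rect"]),atz(c,r["rect"][:2],24)[0], c["img"][r["region"]].mean(0))
```

```text
5.3 [ 467.8 -373.1  261.4] [ 3.1 -0.   0.9]
0.93 581 [304.  130.2  28.2  23.3] [ 481.5 -316.7   24. ] [174.7 151.   63. ]
0.65 671 [350.2 180.3  29.1  23.7] [ 488.3 -391.5   24. ] [152.5 132.9  74.7]
0.65 894 [188.8  49.   34.3  33.7] [ 437.9 -175.5   24. ] [ 23.6 122.3 111.9]
0.60 632 [373.  115.9  28.4  23.8] [ 550. -350.   24.] [159.5 141.9  70.8]
0.58 647 [280.6 175.2  26.9  30.8] [ 430.2 -339.6   24. ] [150.9 122.2  52.5]
0.56 701 [316.   71.3  35.2  28.9] [ 529.4 -276.2   24. ] [165.2 144.9  69.4]
```

View pics/w2.png

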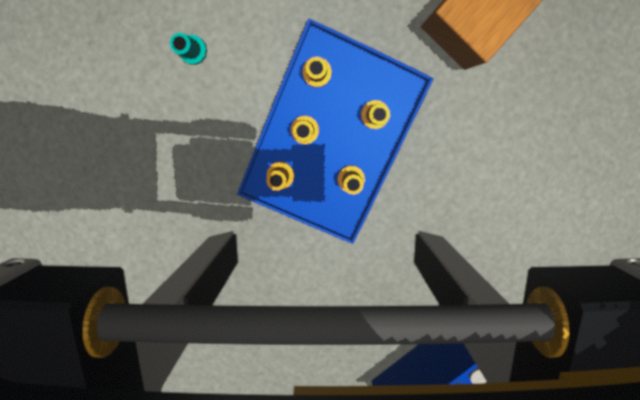

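The wrist view shows five brass bushes in the tray, with bores at (317,71), (375,115), (304,131), (278,179) and (352,182). The turquoise look-alike is at (187,48), outside the tray, and I'll leave it alone.

```bash
cat >> h.py <<'E'
t_=np.linspace(0,2*np.pi,40); C_=np.c_[np.cos(t_),np.sin(t_)]
def bushes(c,z0=4,seeds=None):
    "brass bushes by colour mask, centre by bounding-box fit of the flange+top model"
    hsv=cv2.cvtColor(c["img"],cv2.COLOR_RGB2HSV); m=cv2.inRange(hsv,(15,110,50),(35,255,255))
    m=cv2.morphologyEx(m,cv2.MORPH_CLOSE,np.ones((9,9),np.uint8)); out=[]
    n,l,st,ce=cv2.connectedComponentsWithStats(m)
    for i in range(1,n):
        x,y,w,h,a=st[i]
        if not 250<a<3000 or y+h>250: continue
        b=np.array([x-.5,y-.5,x+w-.5,y+h-.5])
        def f(p):
            P=np.r_[np.c_[16*C_+p,0*t_+z0],np.c_[16*C_+p,0*t_+z0+7],np.c_[11*C_+p,0*t_+z0+40]]
            q=proj(c,P); return np.r_[q.min(0),q.max(0)]-b
        s=least_squares(f,atz(c,ce[i],z0+15)[0,:2]); out.append((s.x.round(1),np.abs(s.fun).max().round(1),ce[i].round(),a))
    return out
E
python3 - <<'E'
from h import *
for b in bushes(cam("wrist")): print(*b)
E
```

```text
[ 530.6 -275. ] 1.2 [317.  72.] 540
[ 554.1 -350.7] 1.6 [375. 114.] 577
[ 481.4 -316.5] 1.3 [304. 129.] 568
[ 426.9 -339.9] 0.8 [279. 176.] 598
[ 488.8 -393.1] 1.0 [351. 179.] 547
```

Call:
{"api": "arm_command", "payload": {
  "steps": [
    [0.45,60,-5,50,0],
    [0.45,116,-10,90,0],
    [0.45,116,-10,140,0],
    [0.45,116,-10,180,0],
    [0.45,116,-10,210,0],
    [0.45,116,-10,227,0],
    [0.45,116,-10,227,0],
    [0.45,116,-10,227,0],
    [0,116,-10,227,0],
    [0,116,-10,227,0],
    [0,116,-10,227,0],
    [0,116,-10,227,0],
    [0,116,-10,210,0],
    [0,116,-10,160,0],
    [0,116,-10,111,0],
    [0,116,-10,111,0]
  ],
  "force": 25
}}

```text
clock: 7.45
eef_pos: [531.6, -276.7, 154.3]
eef_rot: [3.134, -0.001, 0.914]
wrist_force: [0.1, -0.8, -2.4]
finger_gap: 21.4
finger_force: 25.0
```

Call:
{"api": "arm_command", "payload": {
  "steps": [
    [0,45,-38,0,0],
    [0,92,-78,0,0],
    [0,139,-118,0,0],
    [0,186,-158,0,0],
    [0,233,-198,0,0],
    [0,280,-238,0,0],
    [0,327,-278,0,0],
    [0,374,-318,0,0],
    [0,420,-357,0,0],
    [0,437,-372,0,0],
    [0,437,-372,0,0],
    [0,437,-372,40,0],
    [0,437,-372,80,0],
    [0,437,-372,105,0],
    [0,437,-372,110,0],
    [0,437,-372,111,0],
    [0.34,437,-372,111,0],
    [0.34,437,-372,111,0],
    [0.34,437,-372,70,0],
    [0.34,437,-372,10,0]
  ]
}}

```text
clock: 9.95
eef_pos: [501.6, 296.9, 139.9]
eef_rot: [-3.141, 0.002, 0.914]
wrist_force: [1.0, -0.4, 0.4]
finger_gap: 32.1
finger_force: 0.0
```

Run:
```python
from h import *
s=monitor.read_state(); print(s["clock"],s["eef_pos"],s["finger_gap"])
c=cam("wrist"); s2=cam("scene"); d=cam("side")
zoom(s2,(350,130,110,100),"p1",4); a=cv2.imread("pics/p1.png"); zoom(d,(210,130,130,100),"p1",4); b=cv2.imread("pics/p1.png")
cv2.imwrite("pics/p1.png",cv2.resize(np.hstack([a,b]),None,fx=.8,fy=.8))
for b in bushes(c,8): print(*b)
```

```text
9.95 [501.61983008 296.92745759 139.94760896] 32.110501596056395
[502.9 297.7] 0.9 [327. 199.] 1104
```

View pics/p1.png

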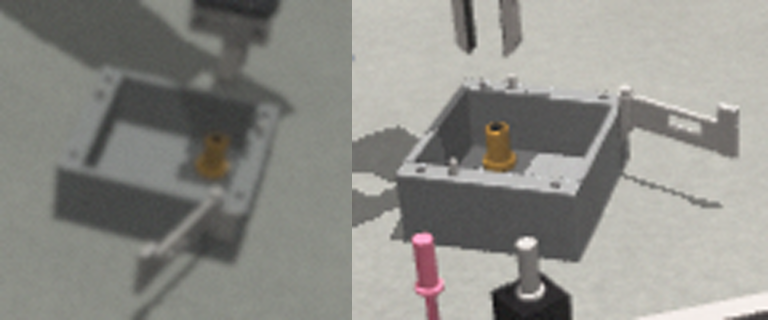

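Bush 1 stands in the case, at side-crop (498,148) and scene-crop (214,155). On to the next.

Call:
{"api": "arm_command", "payload": {
  "steps": [
    [0.45,-44,40,-10,0],
    [0.45,-88,80,-10,0],
    [0.45,-133,120,-10,0],
    [0.45,-177,160,-10,0],
    [0.45,-221,200,-10,0],
    [0.45,-265,240,-10,0],
    [0.45,-309,280,-10,0],
    [0.45,-353,320,-10,0],
    [0.45,-398,360,-10,0],
    [0.45,-442,400,-10,0],
    [0.45,-482,436,0,0],
    [0.45,-482,436,40,0],
    [0.45,-482,436,80,0],
    [0.45,-482,436,100,0],
    [0.45,-482,436,106,0],
    [0.45,-482,436,106,0],
    [0,-482,436,106,0],
    [0,-482,436,106,0],
    [0,-482,436,106,0],
    [0,-482,436,80,0]
  ]
}}

```text
clock: 12.6
eef_pos: [552.6, -350.0, 58.0]
eef_rot: [-3.138, 0.0, 0.914]
wrist_force: [0.4, 0.0, -1.2]
finger_gap: 21.3
finger_force: 25.0
```

Call:
{"api": "arm_command", "payload": {
  "steps": [
    [0,0,0,-50,0],
    [0,40,-30,-90,0],
    [0,86,-65,-90,0],
    [0,133,-100,-90,0],
    [0,180,-136,-90,0],
    [0,227,-171,-90,0],
    [0,274,-207,-90,0],
    [0,321,-242,-90,0],
    [0,368,-278,-90,0],
    [0,415,-313,-90,0],
    [0,462,-349,-90,0],
    [0,482,-364,-90,0],
    [0,482,-364,-85,0],
    [0,482,-364,-45,0],
    [0,482,-364,-5,0],
    [0,482,-364,18,0],
    [0,482,-364,21,0],
    [0.34,482,-364,21,0],
    [0.34,482,-364,21,0],
    [0.34,482,-364,-35,0]
  ]
}}

```text
clock: 15.1
eef_pos: [557.7, 252.4, 92.2]
eef_rot: [-3.138, 0.006, 0.914]
wrist_force: [0.7, 0.7, 1.2]
finger_gap: 32.3
finger_force: 0.0
```

Run:
```python
from h import *
d=cam("side"); 
for b in bushes(d,4): print(*b)
print([ (r["p"],np.round(r["rect"])) for r in find_in(d,"bush0")])
```

```text
[(0.82, array([373., 356.,  21.,  29.])), (0.75, array([346., 326.,  20.,  24.])), (0.68, array([299., 287.,  11.,  21.])), (0.67, array([257., 178.,  10.,  10.])), (0.67, array([328., 347.,  17.,  25.])), (0.45, array([278., 178.,   9.,  19.]))]
```

Call:
{"api": "arm_command", "payload": {
  "steps": [
    [0.45,0,0,-55,0],
    [0.45,-35,20,-55,0],
    [0.45,-85,49,-55,0],
    [0.45,-135,78,-55,0],
    [0.45,-185,106,-55,0],
    [0.45,-235,135,-55,0],
    [0.45,-285,163,-55,0],
    [0.45,-335,192,-55,0],
    [0.45,-385,220,-55,0],
    [0.45,-435,249,-55,0],
    [0.45,-485,277,-55,0],
    [0.45,-500,286,-40,0],
    [0.45,-500,286,0,0],
    [0.45,-500,286,40,0],
    [0.45,-500,286,61,0],
    [0.45,-500,286,61,0],
    [0.45,-500,286,61,0],
    [0,-500,286,61,0],
    [0,-500,286,61,0],
    [0,-500,286,61,0]
  ]
}}

```text
clock: 17.7
eef_pos: [480.9, -317.5, 34.0]
eef_rot: [3.141, -0.0, 0.914]
wrist_force: [-1.3, 0.9, 4.0]
finger_gap: 21.4
finger_force: 25.0
```

Call:
{"api": "arm_command", "payload": {
  "steps": [
    [0,0,0,-60,0],
    [0,10,-9,-116,0],
    [0,55,-47,-116,0],
    [0,100,-85,-116,0],
    [0,145,-123,-116,0],
    [0,190,-162,-116,0],
    [0,235,-200,-116,0],
    [0,280,-239,-116,0],
    [0,325,-277,-116,0],
    [0,370,-315,-116,0],
    [0,412,-351,-116,0],
    [0,420,-358,-116,0],
    [0,420,-358,-110,0],
    [0,420,-358,-70,0],
    [0,420,-358,-30,0],
    [0,420,-358,-8,0],
    [0,420,-358,-5,0],
    [0.34,420,-358,-5,0],
    [0.34,420,-358,-5,0],
    [0.34,420,-358,-61,0]
  ]
}}

```text
clock: 20.2
eef_pos: [452.0, 233.1, 93.0]
eef_rot: [-3.139, 0.005, 0.914]
wrist_force: [1.4, 0.5, 0.6]
finger_gap: 31.7
finger_force: 0.0
```

Call:
{"api": "arm_command", "payload": {
  "steps": [
    [0.45,0,0,-55,0],
    [0.45,-35,31,-55,0],
    [0.45,-80,71,-55,0],
    [0.45,-125,111,-55,0],
    [0.45,-170,151,-55,0],
    [0.45,-215,191,-55,0],
    [0.45,-260,231,-55,0],
    [0.45,-305,271,-55,0],
    [0.45,-350,311,-55,0],
    [0.45,-395,351,-55,0],
    [0.45,-440,380,-55,0],
    [0.45,-455,380,-120,0],
    [0.45,-455,380,-120,0],
    [0.45,-455,380,-120,0]
  ]
}}

```text
clock: 21.95
eef_pos: [476.7, -358.4, 215.0]
eef_rot: [3.14, 0.0, 0.914]
wrist_force: [-0.5, 0.2, -1.1]
finger_gap: 42.6
finger_force: 0.0
```

Run:
```python
from h import *
s=monitor.read_state(); print(s["clock"],s["eef_pos"])
c=cam("wrist")
for b in bushes(c,4): print(*b)
d=cam("side"); zoom(d,(210,130,130,100),"p3",5)
print([ (r["p"],np.round(r["rect"])) for r in find_in(d,"bush0")])
```

```text
21.95 [ 476.71413936 -358.36941172  215.03463937]
[ 427.1 -339.3] 1.6 [277. 198.] 634
[ 489.3 -393.1] 1.5 [356. 203.] 642
[(0.74, array([374., 355.,  20.,  30.])), (0.73, array([328., 346.,  19.,  24.])), (0.68, array([257., 176.,   8.,  16.])), (0.51, array([300., 286.,  12.,  17.]))]
```

View pics/p3.png

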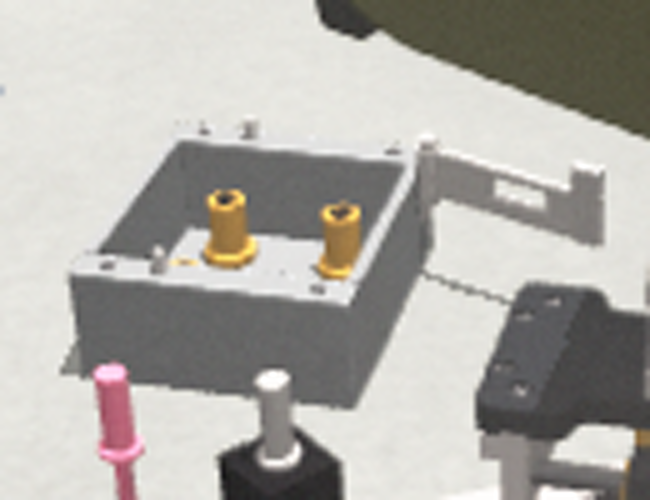

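Two bushes (side-crop (230,225) and (342,240)) stand clear. The third shows only its top, at (183,262) behind the near wall. I'll check that numerically and carry on.

Call:
{"api": "arm_command", "payload": {
  "steps": [
    [0.45,-20,31,50,0],
    [0.45,-20,31,100,0],
    [0.45,-20,31,140,0],
    [0.45,-20,31,170,0],
    [0.45,-20,31,181,0],
    [0.45,-20,31,181,0],
    [0.45,-20,31,181,0],
    [0,-20,31,181,0],
    [0,-20,31,181,0],
    [0,-20,31,181,0],
    [0,-20,31,120,0],
    [0,-20,31,65,0],
    [0,-20,31,65,0]
  ]
}}

```text
clock: 23.72
eef_pos: [490.3, -394.4, 154.2]
eef_rot: [3.134, 0.001, 0.914]
wrist_force: [0.2, -1.3, -2.0]
finger_gap: 21.6
finger_force: 25.0
```

Run:
```python
from h import *
d=cam("side"); s=monitor.read_state(); print(s["eef_pos"],s["finger_gap"],s["clock"])
q=proj(d,np.c_[11*C_+[453,234],0*t_+48]); print((q.min(0)-[210,130])*5,(q.max(0)-[210,130])*5)
p=s["eef_pos"]; w=np.array([506,244.5])-p[:2]; y=s["eef_rot"][2]
print("case centre in tool", w@[np.cos(y),np.sin(y)], w@[np.sin(y),-np.cos(y)])
```

```text
[ 489.49144115 -393.60301105  151.03213895] 21.414777773426987 23.775
[158.5540144  255.07162967] [197.7045052  275.34957816]
case centre in tool 515.5550557490567 -376.36547359555965
```

Call:
{"api": "arm_command", "payload": {
  "steps": [
    [0,40,-29,0,0],
    [0,88,-63,0,0],
    [0,136,-97,0,0],
    [0,184,-132,0,0],
    [0,232,-166,0,0],
    [0,280,-200,0,0],
    [0,328,-235,0,0],
    [0,376,-269,0,0],
    [0,424,-303,0,0],
    [0,465,-333,0,0],
    [0,475,-340,0,0],
    [0,475,-340,5,0],
    [0,475,-340,45,0],
    [0,475,-340,85,0],
    [0,475,-340,107,0],
    [0,475,-340,111,0],
    [0,475,-340,111,0],
    [0.34,475,-340,111,0],
    [0.34,475,-340,111,0],
    [0.34,475,-340,55,0]
  ]
}}

```text
clock: 26.28
eef_pos: [507.9, 189.8, 92.1]
eef_rot: [-3.138, 0.006, 0.914]
wrist_force: [0.6, 0.4, -0.1]
finger_gap: 31.9
finger_force: 0.0
```

Run:
```python
from h import *
d=cam("side"); s=monitor.read_state(); print(s["eef_pos"],s["finger_gap"],s["clock"])
p=s["eef_pos"]; y=s["eef_rot"][2]
for n,t in dict(D=(427.1,-339.5)).items():
    w=np.array(t)-p[:2]; print(n, w@[np.cos(y),np.sin(y)], w@[np.sin(y),-np.cos(y)])
print([ (r["p"],np.round(r["rect"])) for r in find_in(d,"bush0")])
```

```text
[511.62102344 191.04792867 101.57877217] 31.859582334483765 26.325
D -471.8642166611832 256.8444452386999
[(0.74, array([277., 183., 109.,  53.])), (0.72, array([298., 285.,  10.,  19.])), (0.66, array([258., 176.,  10.,  16.])), (0.64, array([278., 178.,   4.,  14.])), (0.56, array([327., 344.,  17.,  26.]))]
```

Call:
{"api": "arm_command", "payload": {
  "steps": [
    [0.45,0,0,-55,0],
    [0.45,-35,19,-55,0],
    [0.45,-85,46,-55,0],
    [0.45,-135,73,-55,0],
    [0.45,-185,101,-55,0],
    [0.45,-235,128,-55,0],
    [0.45,-285,155,-55,0],
    [0.45,-335,182,-55,0],
    [0.45,-385,209,-55,0],
    [0.45,-435,236,-55,0],
    [0.45,-471,256,-45,0],
    [0.45,-471,256,0,0],
    [0.45,-471,256,40,0],
    [0.45,-471,256,57,0],
    [0.45,-471,256,61,0],
    [0.45,-471,256,61,0],
    [0,-471,256,61,0],
    [0,-471,256,61,0],
    [0,-471,256,61,0]
  ]
}}

```text
clock: 28.75
eef_pos: [425.3, -339.1, 34.1]
eef_rot: [3.14, 0.0, 0.914]
wrist_force: [0.3, 0.5, 4.8]
finger_gap: 21.7
finger_force: 25.0
```

Run:
```python
from h import *
s=monitor.read_state(); p=s["eef_pos"]; y=s["eef_rot"][2]; print(p,s["finger_gap"])
w=np.array([506,244.5])-p[:2]
print("case centre in tool", w@[np.cos(y),np.sin(y)], w@[np.sin(y),-np.cos(y)])
```

```text
[ 425.33476702 -339.08428275   34.1464466 ] 21.68505792306787
case centre in tool 511.514599964036 -292.2846368007688
```

Call:
{"api": "arm_command", "payload": {
  "steps": [
    [0,0,0,-60,0],
    [0,10,-6,-116,0],
    [0,60,-34,-126,0],
    [0,110,-63,-136,0],
    [0,160,-91,-146,0],
    [0,210,-120,-156,0],
    [0,260,-149,-166,0],
    [0,310,-177,-176,0],
    [0,360,-206,-186,0],
    [0,410,-234,-196,0],
    [0,460,-263,-206,0],
    [0,505,-288,-216,0],
    [0,512,-292,-216,0],
    [0,512,-292,-216,0]
  ]
}}

```text
clock: 30.5
eef_pos: [505.9, 244.8, 248.9]
eef_rot: [-3.141, 0.001, 0.915]
wrist_force: [-0.4, -0.5, -1.2]
finger_gap: 21.4
finger_force: 25.0
```

Run:
```python
from h import *
s=monitor.read_state(); p=s["eef_pos"]; y=s["eef_rot"][2]; print(p,s["finger_gap"])
c=cam("wrist","w3")
for b in bushes(c,8): print(*b, rz(-.915)[:2,:2]@(b[0]-[506,244.5]))
```

```text
[505.89848368 244.81954492 248.85602006] 21.41944910892447
[502.7 297.9] 0.5 [294. 142.] 670 [40.31053324 35.17827326]
[558.7 252.8] 1.0 [360. 143.] 648 [ 38.7142328  -36.70678655]
```

View pics/w3.png

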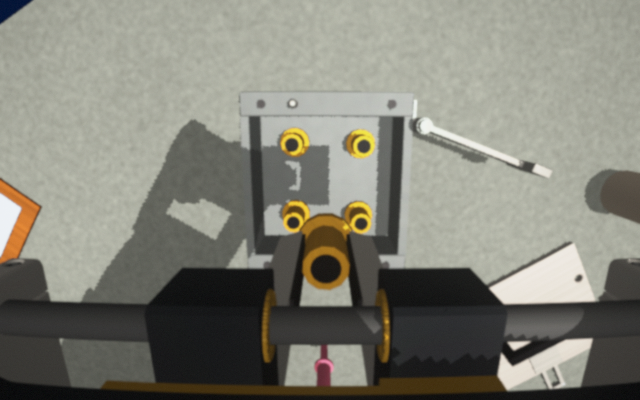

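The four bushes stand in the case at (294,142), (361,144), (295,214) and (359,216). The fifth is held over the middle.

Call:
{"api": "arm_command", "payload": {
  "steps": [
    [0,0,0,55,0],
    [0,0,0,110,0],
    [0,0,0,160,0],
    [0,0,0,195,0],
    [0,0,0,208,0],
    [0,0,0,210,0],
    [0,0,0,210,0],
    [0.34,0,0,210,0],
    [0.34,0,0,210,0],
    [0.34,0,0,150,0],
    [0.34,0,0,90,0],
    [0.34,0,0,30,0],
    [0.34,-60,0,-20,0],
    [0.34,-110,0,-60,0],
    [0.34,-110,0,-60,0],
    [0.34,-110,0,-60,0]
  ]
}}

```text
clock: 32.55
eef_pos: [439.2, 157.8, 309.9]
eef_rot: [3.141, -0.001, 0.914]
wrist_force: [-0.4, -0.5, -0.1]
finger_gap: 32.1
finger_force: 0.0
```

Run:
```python
from h import *
s=monitor.read_state(); p=s["eef_pos"]; print(p,s["clock"])
c=cam("wrist","w4")
for b in bushes(c,8): print(*b, rz(-.915)[:2,:2]@(b[0]-[506,244.5]))
zoom(c,(180,0,240,190),"w4z",3.2)
```

```text
[439.17956733 157.77937635 309.91089111] 32.55
[502.9 297.5] 0.5 [296.  47.] 603 [40.11546632 34.77584452]
[558.8 252.3] 0.9 [357.  48.] 591 [ 38.37893056 -37.0909381 ]
[506.5 245.3] 0.3 [326.  81.] 537 [0.93894536 0.09155117]
[453.4 234.2] 0.6 [297. 116.] 505 [-40.23837891  35.40794914]
[509.1 189.8] 0.2 [354. 117.] 503 [-41.46282272 -35.8124885 ]
```

View pics/w4z.png

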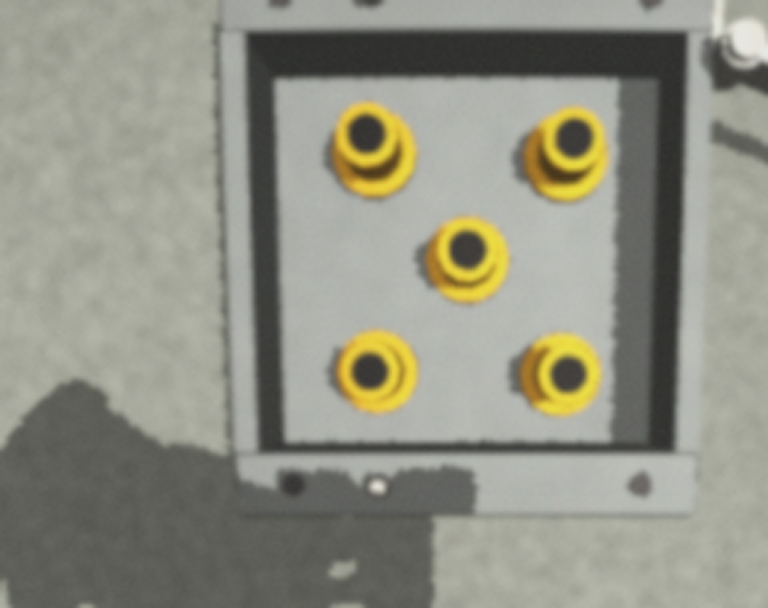

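All five bushes stand in the case. Now the cover.

Call:
{"api": "arm_command", "payload": {
  "steps": [
    [1,-20,40,0,10],
    [1,-40,81,0,20],
    [1,-60,122,0,30],
    [1,-80,163,5,40],
    [1,-100,204,10,50],
    [1,-119,244,10,52.4],
    [1,-119,244,10,52.4],
    [1,-119,244,10,52.4],
    [1,-119,244,10,52.4]
  ]
}}

```text
clock: 33.72
eef_pos: [559.7, -84.2, 299.0]
eef_rot: [-3.141, 0.001, 0.001]
wrist_force: [0.0, -1.2, 0.1]
finger_gap: 93.9
finger_force: 0.0
```

Run:
```python
from h import *
s=monitor.read_state(); p=s["eef_pos"]; print(p,s["eef_rot"],s["clock"])
c=cam("wrist","w5")
r=trace(c,"cover"); print([(q["p"],np.round(q["rect"]),q["region"].sum()) for q in r[:2]])
P,e=fitrect(c,r[0]["region"],89,79,8,[600,-85,0]); print(P,e)
H=pose(P,[[-79,30,8],[79,30,8]]); st=pose(P,[[0,-119,7]]); b=pose(P,[[-51,0,50],[51,0,50]])
zoom(c,(200,30,260,200),"w5z",3,[(proj(c,pose(P,rectpts(89,79,8,12))),(0,0,255)),(proj(c,H),(255,0,255)),(proj(c,st),(0,255,255)),(proj(c,b),(0,255,0))])
```

```text
[559.71088908 -84.20621848 299.02411338] [-3.14135833e+00  6.09465219e-04  1.47933830e-03] 33.725
[(0.97, array([325., 137., 164., 158.]), np.int64(18321))]
[ 5.98601019e+02 -6.94207433e+01 -1.39670126e-01] 0.9790132722742024
```

View pics/w5z.png

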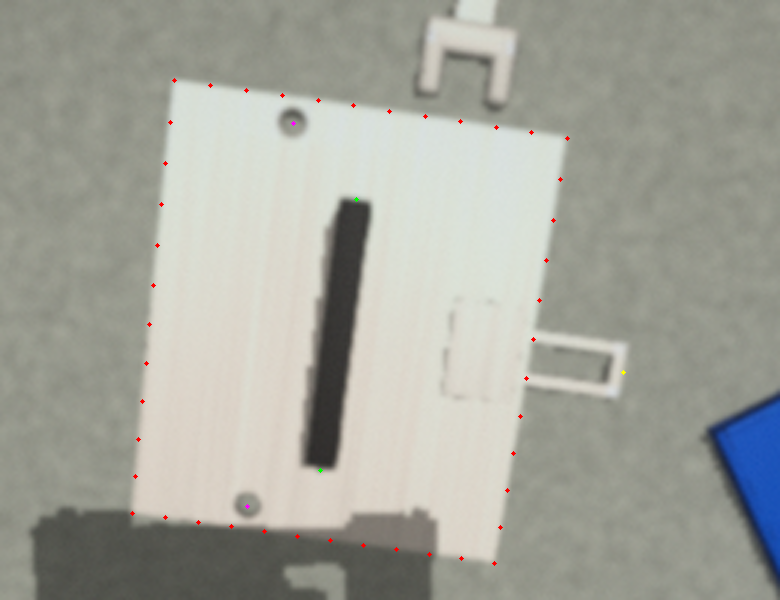

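The overlay fits the cover to about 1 px: holes at crop (293,122) and (247,505), staple end at (623,372), handle along the green marks. The cover is at (598.6, -69.4), yaw -8°.

Call:
{"api": "arm_command", "payload": {
  "steps": [
    [0.6,20,-8,60,8.1],
    [0.6,39,-15,120,8.1],
    [0.6,39,-15,170,8.1],
    [0.6,39,-15,215,8.1],
    [0.6,39,-15,245,8.1],
    [0.6,39,-15,255,8.1],
    [0.6,39,-15,255,8.1],
    [0.6,39,-15,255,8.1],
    [0,39,-15,255,8.1],
    [0,39,-15,255,8.1],
    [0,39,-15,255,8.1],
    [0,39,-15,255,8.1],
    [0,39,-15,255,8.1],
    [0,39,-15,240,8.1],
    [0,39,-15,200,8.1],
    [0,39,-15,150,8.1],
    [0,39,-15,115,8.1],
    [0,39,-15,115,8.1]
  ],
  "force": 55
}}

```text
clock: 36.08
eef_pos: [599.6, -70.5, 187.5]
eef_rot: [3.141, -0.005, -0.142]
wrist_force: [-0.2, 0.4, -4.6]
finger_gap: 11.8
finger_force: 55.0
```

Run:
```python
from h import *
s=monitor.read_state(); p=s["eef_pos"]; y=s["eef_rot"][2]; print(p,s["eef_rot"],s["finger_gap"],s["wrist_force"],s["moment"],s["clock"])
w=np.array([506,244.5])-p[:2]
print("case centre in tool", w@[np.cos(y),np.sin(y)], w@[np.sin(y),-np.cos(y)], np.degrees(.915-y))
```

```text
[599.55427169 -70.51445797 187.50895041] [ 3.14136515 -0.00512868 -0.14156391] 11.831479788250718 [-0.16639334  0.42739716 -4.63612163] [0.00943077 0.1702137  0.020078  ] 36.075
case centre in tool -137.0642853022927 -298.66350995354827 60.536652841433494
```

Call:
{"api": "arm_command", "payload": {
  "steps": [
    [0,-15,-35,0,-6],
    [0,-31,-70,0,-13],
    [0,-48,-105,0,-20],
    [0,-64,-140,0,-27],
    [0,-80,-175,0,-34],
    [0,-96,-210,0,-41],
    [0,-112,-245,0,-48],
    [0,-128,-280,0,-55],
    [0,-137,-298,0,-60.5],
    [0,-137,-298,0,-60.5],
    [0,-137,-298,0,-60.5],
    [0,-137,-298,0,-60.5]
  ]
}}

```text
clock: 37.58
eef_pos: [505.3, 243.2, 184.0]
eef_rot: [-3.141, 0.001, 0.912]
wrist_force: [0.0, -0.4, -4.1]
finger_gap: 11.6
finger_force: 55.0
```

Run:
```python
from h import *
s=monitor.read_state(); print(s["eef_pos"],s["eef_rot"],s["finger_gap"],s["moment"],s["clock"])
c=cam("wrist","w6"); d=cam("side","s6"); e=cam("scene")
zoom(d,(190,90,180,130),"a6",3);a=cv2.imread("pics/a6.png"); w=cv2.imread("pics/w6.png"); w=cv2.resize(w,(624,390))
zoom(e,(330,100,130,130),"b6",3); b=cv2.imread("pics/b6.png")
top=np.hstack([a[:,:],b[:390,:]])[:, :790]; top=cv2.resize(top,None,fx=.5,fy=.5); o=np.zeros((390+195,624,3),np.uint8); o[:390]=w; o[390:390+top.shape[0],:top.shape[1]]=top[:195]
cv2.imwrite("pics/m6.png",o)
```

```text
[505.27709051 243.20181177 184.02277487] [-3.14133667e+00  6.22019874e-04  9.12398568e-01] 11.620171333541133 [-0.04827422  0.09495603 -0.04216009] 37.575
```

View pics/m6.png

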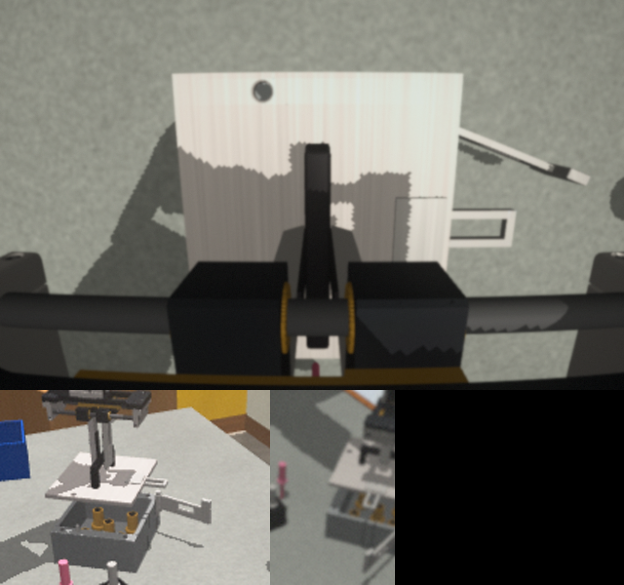

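The cover is held level over the case, with the hole at wrist px (269,93), plate corners at (176,75) and (474,74), and the hasp clear on the right. I'll refine the case and cover poses in this orientation.

Run:
```python
from h import *
from scipy.spatial.transform import Rotation as R
np.set_printoptions(precision=2,suppress=True)
def T(p,r):
    M=np.eye(4); M[:3,:3]=R.from_euler("xyz",r).as_matrix(); M[:3,3]=p; return M
s=monitor.read_state(); c=cam("wrist"); A=c["V"]@T(s["eef_pos"],s["eef_rot"])   # tool->cam
def fit(cc,P,U,p0,z=False):
    s=least_squares(lambda p:(proj(cc,pose(p,P))-U).ravel(),p0,loss="soft_l1",x_scale=[1,1,.01]+([1] if z else [])); print(s.x,(proj(cc,pose(s.x,P))-U).tolist()); return s.x
def at(p,r): q=dict(c); q["V"]=A@np.linalg.inv(T(p,r)); return q
c4=at([439.18,157.78,309.91],[3.141,-.001,.914]); c3=at([505.9,244.82,248.86],[-3.141,.001,.915])
U4=np.array([[247,32],[687,32],[675,450],[260,453],[377,485]])/3.2-.5+[180,0]
fit(c4,[[68,72,70],[68,-72,70],[-68,-72,70],[-68,72,70],[-79,30,84]],U4,[506,244.5,.915])
fit(c4,[[68,72,70],[68,-72,70],[-68,-72,70],[-68,72,70],[-79,30,84]],U4,[506,244.5,.915,0],True)
fit(c3,[[90,80,70],[90,-80,70],[79,30,84]],[[240,93],[414,93],[292,103]],[506,244.5,.915])
f=640/624
k=fit(c,[[89,79,8],[89,-79,8],[79,30,8]],np.array([[172.5,73],[462,72],[262,91]])*f,[506,244,.915,140],False)
k=fit(c,[[89,79,8],[89,-79,8],[79,30,8]],np.array([[172.5,73],[462,72],[262,91]])*f,[506,244,.915,140],True)
g=cv2.cvtColor(c["img"],cv2.COLOR_RGB2GRAY)[80:108,255:283]
m=(g<140); ys,xs=np.nonzero(m); print("hole px",xs.mean()+255,ys.mean()+80,m.sum(),g.min())
```

```text
[505.95 245.03   0.92] [[-0.914239039693939, -0.41214115316057587], [0.7063213686657832, -0.5856753202662617], [0.4417961232329617, 0.5816068584565528], [-0.5573753639434926, -0.13742808976149945], [0.1852072342868496, 0.890502451868258]]
[506.15 245.3    0.92  -3.33] [[-0.3198093061152463, 0.14364435334593395], [0.12877747849847765, 0.017131383380331044], [-0.10866006484155832, 0.10470382646158782], [-0.07132938668439692, -0.6571175280603541], [0.3788096109350363, 0.2771509790699156]]
[505.53 243.91   0.91] [[-1.2007198915258357, -0.5780397255184653], [0.4218652504185343, -0.1910354657907476], [0.38826388053854544, 0.9987058387003884]]Traceback (most recent call last):
  File "<stdin>", line 16, in <module>
  File "<stdin>", line 8, in fit
    return func(*args, **kwargs)
    x_scale = check_x_scale(x_scale, x0, method)
    raise ValueError("Inconsistent shapes between `x_scale` and `x0`.")
ValueError: Inconsistent shapes between `x_scale` and `x0`.
```

Run:
```python
from h import *
np.set_printoptions(precision=3,suppress=True)
c=cam("wrist"); s=monitor.read_state(); print(s["eef_pos"],s["eef_rot"][2])
f=640/624; P=np.array([[89,79,8],[89,-79,8],[79,30,8]],float); U=np.array([[172.5,73],[462,72],[262,91]])*f
for z in [140,137,134]:
    r=least_squares(lambda p:(proj(c,pose([*p,z],P))-U).ravel(),[506,244,.915],x_scale=[1,1,.01]); d=r.x[:2]-s["eef_pos"][:2]; y=r.x[2]
    print(z,r.x,"in case axes",d@[np.cos(y),np.sin(y)],d@[-np.sin(y),np.cos(y)],r.fun.reshape(-1,2).tolist())
for r in trace(c,"cover")[:1]:
    m=r["region"]; print(r["p"],np.round(r["rect"],1)); 
    for v in (90,110,130): x=np.nonzero(m[v,:520])[0]; print(v,x.min(),x.max())
```

```text
[505.258 243.696 184.447] 0.9136031955426223
140 [505.376 244.267   0.918] in case axes 0.5251566472760472 0.25330654411604214 [[-1.1525394036511614, 0.30852399509430484], [1.2938948046528367, 0.17418418277424053], [-0.135884253465008, -0.3092100945297318]]
137 [505.468 244.617   0.918] in case axes 0.8591075162800872 0.39237394867066117 [[0.7572220745500715, 0.3057643937950445], [-1.1867781304474079, 0.12300372866249631], [0.41844842794989745, -0.5755903180416482]]
134 [505.559 244.966   0.918] in case axes 1.1918342027132431 0.5317138337322762 [[2.6136240777731246, 0.3041661813969938], [-3.5961400668099373, 0.07867016517056413], [0.9577475730306446, -0.832436083123369]]
0.76 [351.  218.2 355.8 292.7]
90 177 473
110 179 471
130 180 470
```

Call:
{"api": "arm_command", "payload": {
  "steps": [
    [0,0.7,0.2,20,0],
    [0,0.7,0.2,40,0],
    [0,0.7,0.2,52,0],
    [0,0.7,0.2,58,0],
    [0,0.7,0.2,60,0],
    [0,0.7,0.2,62,0],
    [0,0.7,0.2,62,0]
  ]
}}

```text
clock: 38.75
eef_pos: [505.8, 244.4, 122.7]
eef_rot: [3.141, -0.0, 0.914]
wrist_force: [-0.3, -0.2, -4.6]
finger_gap: 11.4
finger_force: 55.0
```

Call:
{"api": "arm_command", "payload": {
  "steps": [
    [0,0,0,2,0],
    [0,0,0,4,0],
    [0,0,0,6,0],
    [0,0,0,7.5,0],
    [0,0,0,8.5,0],
    [0,0,0,9,0],
    [0,0,0,9,0]
  ]
}}

```text
clock: 39.62
eef_pos: [505.8, 244.5, 114.4]
eef_rot: [3.141, -0.0, 0.914]
wrist_force: [-4.4, -2.7, 6.9]
finger_gap: 11.2
finger_force: 55.0
```

Call:
{"api": "arm_command", "payload": {
  "steps": [
    [0.5,0,0,8,0],
    [0.5,0,0,8,0],
    [0.5,0,0,8,0],
    [0.5,0,0,-30,0],
    [0.5,-20,0,-80,0],
    [0.5,-60,0,-140,0],
    [0.5,-90,0,-190,0],
    [0.5,-90,0,-200,0],
    [0.5,-90,0,-200,0],
    [0.5,-90,0,-200,0]
  ]
}}

```text
clock: 40.88
eef_pos: [450.7, 173.4, 311.6]
eef_rot: [-3.14, 0.002, 0.915]
wrist_force: [-1.0, 0.5, -0.6]
finger_gap: 46.8
finger_force: 0.0
```

Run:
```python
from h import *
s=monitor.read_state(); print(s["eef_pos"],s["eef_rot"],s["clock"])
c=cam("wrist","w7"); d=cam("side")
r=trace(c,"cover")[0]; print(r["p"],np.round(r["rect"]))
for z in (75,78):
    P,e=fitrect(c,r["region"],89,79,z,[506,244.5,.915]); print(P,e)
P=[506,244.7,.915]
t=trace(c,"hasp_tab"); print([(q["p"],np.round(q["rect"])) for q in t[:2]])
zoom(d,(210,115,130,90),"a7",3);a=cv2.imread("pics/a7.png"); w=c["img"][:260,150:640,::-1]
o=np.zeros((260+270,490,3),np.uint8); o[:260]=w; o[260:,:390]=a; cv2.imwrite("pics/m7.png",o)
```

```text
[450.73047939 173.43230878 311.62788907] [-3.13993094e+00  2.28629396e-03  9.14670181e-01] 40.875
0.77 [344.  91. 190. 172.]
[505.75427883 244.83388982   0.9163641 ] 0.6039549743507343
[505.66949405 244.59194016   0.91648738] 0.8961377431030846
[(0.92, array([465.,  56., 116.,  53.])), (0.52, array([411.,  93., 230., 159.]))]
```

View pics/m7.png

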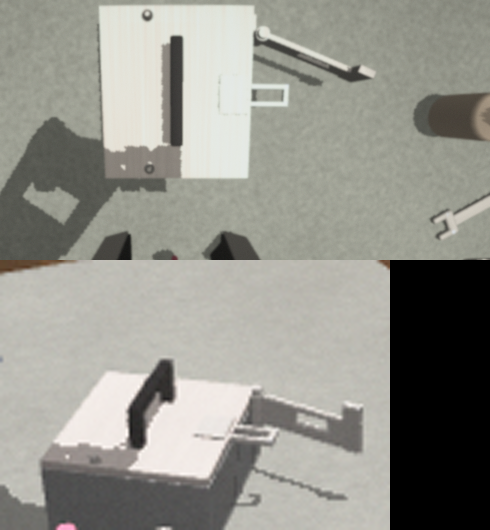

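The cover is seated. Both dowels show in its holes (w7 ≈(297,15) and (299,169)), the side view shows it flush, and the fit puts it within 0.5 mm of the case. Next, the hasp. Its hinge is at (413,34) and its tab at about (518,72).

```bash
cat >> h.py <<'E'
def rel(case_pts,pz,cp=(505.9,244.7,.915)):
    "case-frame xy + world z of TCP -> shifts in present tool axes"
    s=monitor.read_state(); y=s["eef_rot"][2]; w=pose(cp,case_pts)-s["eef_pos"]
    return np.c_[w[:,0]*np.cos(y)+w[:,1]*np.sin(y), w[:,0]*np.sin(y)-w[:,1]*np.cos(y), s["eef_pos"][2]-np.asarray(pz)].round(1)
E
python3 - <<'E'
from h import *
c=cam("wrist"); cp=[505.9,244.7,.915]
P=np.array([[60,-86.5,0]])
best=None
for uv in [(514,71),(520,73)]:
    w=atz(c,uv,105)[0]; l=rz(-cp[2])@(w-[cp[0],cp[1],0]); print(uv,w,l,"theta",np.arctan2(-(l[1]+86.5),-(l[0]-60)),np.hypot(l[0]-60,l[1]+86.5))
th0=1.19
for th,m in [(th0,18),(th0,0),(1.0,0),(.8,0),(.6,0),(.4,0),(.2,0),(.08,0),(0,0),(0,-1)]:
    u=np.array([-np.cos(th),-np.sin(th)]); n=np.array([np.sin(th),-np.cos(th)])
    q=np.array([60,-86.5])+109*u+(4+m)*n+[8,-12.5]; print(th,q.round(1),rel([[*q,0]],[99])[0])
E
```

```text
(514, 71) [667.7348435  149.61290959 105.        ] [  23.32289199 -186.24745379  105.        ] theta 1.2184412370047655 106.27683091508527
(520, 73) [671.76648656 144.33254635 105.        ] [  21.59633159 -192.66269898  105.        ] theta 1.2236981202419719 112.8953515527425
1.19 [  47.9 -208.4] [138.2 208.5 213.6]
1.19 [  31.2 -201.7] [121.5 201.8 213.6]
1.0 [  12.5 -192.9] [102.8 193.  213.6]
0.8 [  -5.1 -180. ] [ 85.2 180.1 213.6]
0.6 [ -19.7 -163.8] [ 70.6 164.  213.6]
0.4 [ -30.8 -145.1] [ 59.4 145.3 213.6]
0.2 [ -38.  -124.6] [ 52.2 124.7 213.6]
0.08 [ -40.3 -111.7] [ 49.9 111.8 213.6]
0 [ -41. -103.] [ 49.2 103.1 213.6]
0 [ -41. -102.] [ 49.2 102.1 213.6]
```

Call:
{"api": "arm_command", "payload": {
  "steps": [
    [0,36,50,20,0],
    [0,72,103,40,0],
    [0,108,156,60,0],
    [0,144,209,80,0],
    [0,144,209,130,0],
    [0,144,209,180,0],
    [0,144,209,213,0],
    [0,144,209,213,0],
    [0,130,206,213,0],
    [0,121,202,213,0],
    [0,103,193,213,0],
    [0,85,180,213,0],
    [0,71,164,213,0],
    [0,59,145,213,0],
    [0,52,125,213,0],
    [0,50,112,213,0],
    [0,49,103,213,0],
    [0,49,102,213,0],
    [0,49,102,213,0]
  ],
  "force": 20
}}

```text
clock: 43.5
eef_pos: [562.7, 149.4, 101.3]
eef_rot: [3.139, -0.001, 0.914]
wrist_force: [4.7, -4.4, 2.4]
finger_gap: 0.5
finger_force: 3.0
```

Call:
{"api": "arm_command", "payload": {
  "steps": [
    [0,0,12,0,0],
    [0,0,25,0,0],
    [0,0,25,-50,0],
    [0,0,25,-100,0],
    [0.4,-20,22,-149,-10],
    [0.4,-40,20,-149,-20],
    [0.4,-60,18,-149,-30],
    [0.4,-80,16,-149,-40],
    [0.4,-100,14,-149,-50],
    [0.4,-120,13,-149,-60],
    [0.4,-145,13,-149,-70],
    [0.4,-167,13,-149,-80],
    [0.4,-167,13,-149,-90],
    [0.4,-167,13,-149,-90],
    [0.4,-167,13,-149,-90],
    [0.4,-167,13,-149,-90]
  ]
}}

```text
clock: 45.5
eef_pos: [470.0, 9.5, 249.4]
eef_rot: [-3.141, -0.0, 2.483]
wrist_force: [-0.1, 0.8, 0.3]
finger_gap: 37.7
finger_force: 0.0
```

Run:
```python
from h import *
s=monitor.read_state(); print(s["eef_pos"],s["eef_rot"],s["clock"])
c=cam("wrist","w8"); d=cam("side"); e=cam("scene")
for k in (c,):
  for t in ("pin","stand"):
    for r in trace(k,t)[:3]: print(t,r["p"],np.round(r["rect"],1),k["img"][r["region"]].mean(0).round(),atz(k,r["rect"][:2],77 if t=="pin" else 30).round(1))
a=c["img"][:260,:,::-1]
zoom(d,(210,110,140,90),"a8",3); b=cv2.imread("pics/a8.png"); zoom(e,(380,130,72,90),"a8",3); b2=cv2.imread("pics/a8.png")
cv2.imwrite("pics/m8.png",np.vstack([a,np.hstack([b,b2,np.zeros((270,4,3),np.uint8)])[:,:640]]))
```

```text
[470.01330359   9.5412154  249.36288883] [-3.14145764e+00 -2.22118030e-04  2.48308452e+00] 45.5
pin 0.66 [327.1 149.8  22.5  22.4] [142. 141. 134.] [[439.9  34.   77. ]]
pin 0.57 [543.9 163.  129.7  19.2] [154. 151. 142.] [[574.8 190.5  77. ]]
pin 0.55 [320.9  61.4  21.9  25.3] [160.  80.  96.] [[375.2  77.   77. ]]
stand 0.56 [327.  149.2  57.8  62.5] [55. 54. 52.] [[442.7  31.9  30. ]]
```

View pics/m8.png

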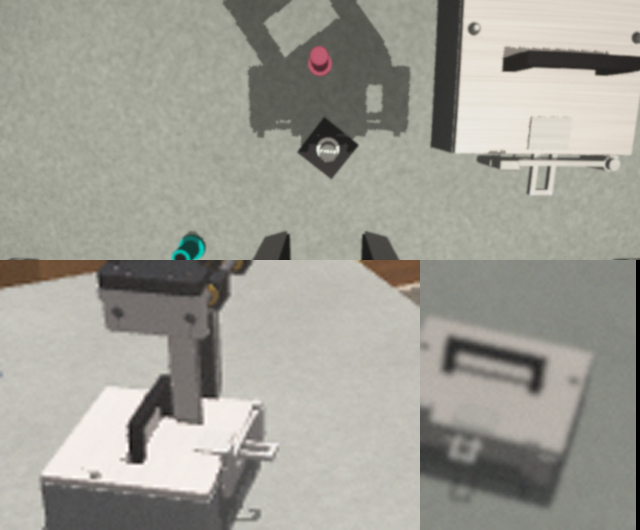

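The hasp is shut (strap from (612,163) to (480,160)) with the staple through its slot. There are two pin-like things: grey steel in the black stand at (327,149), which fits the description, and pink at (320,61), the look-alike.

Run:
```python
from h import *
c=cam("wrist"); s=monitor.read_state(); p=s["eef_pos"]; y=s["eef_rot"][2]
g=cv2.cvtColor(c["img"],cv2.COLOR_RGB2GRAY)
def tool(w): d=np.array(w)[:2]-p[:2]; return (d@[np.cos(y),np.sin(y)]).round(1),(d@[np.sin(y),-np.cos(y)]).round(1)
for z0 in (54,52):   # bbox fit: collar r11 at z0, top r8 at 100
    b=np.array([327.1-11.25,149.8-11.2,327.1+11.25,149.8+11.2])
    def f(q):
        r=proj(c,np.r_[np.c_[11*C_+q,0*t_+z0],np.c_[8*C_+q,0*t_+100]]); return np.r_[r.min(0),r.max(0)]-b
    r=least_squares(f,[440,34]); print(r.x,r.fun.round(1),tool(r.x))
m=trace(c,"stand")[0]; print("stand centre z52", atz(c,m["rect"][:2],48))
st=pose([505.8,244.8,.916],[[0,-103,77],[0,-116.5,77],[0,-91,77]]); print(st,proj(c,st),"staple tool",tool(st[0]))
cv2.imwrite("pics/st.png",g[140:200,500:580])
print(g[165:205:1,541]); print(g[185,522:560])
```

```text
[440.33065281  33.54492939] [ 0.  -1.5 -0.   1.3] (np.float64(38.1), np.float64(1.0))
[440.36892357  33.52356761] [ 0.1 -1.5 -0.1  1.4] (np.float64(38.0), np.float64(1.0))
stand centre z52 [[441.89776057  36.13280564  48.        ]]
[[587.49671405 182.07323607  77.        ]
 [598.20453579 173.85176701  77.        ]
 [577.97865028 189.38120856  77.        ]] [[542.9654863  179.19711058]
 [541.14498315 192.94328108]
 [544.56442979 166.78713173]] staple tool (np.float64(12.2), np.float64(208.5))
[211 191 172 165 162 161 161 162 165 168 168 166 167 167 167 169 167 166
 165 166 168 170 167 152 151 185 213 218 218 210 190 172 165 160 157 157
 161 164 166 165]
[166 166 166 163 152 120  88  92 140 187 214 219 216 206 184 172 170 167
 169 168 164 158 134  96  77 102 157 203 217 217 211 191 172 161 158 160
 166 166]
```

Call:
{"api": "arm_command", "payload": {
  "steps": [
    [0.4,20,1,40,0],
    [0.4,38,1,80,0],
    [0.4,38,1,110,0],
    [0.4,38,1,140,0],
    [0.4,38,1,160,0],
    [0.4,38,1,165,0],
    [0.4,38,1,165,0],
    [0,38,1,165,0],
    [0,38,1,165,0],
    [0,38,1,165,0],
    [0,38,1,165,0],
    [0,38,1,155,0],
    [0,38,1,130,0],
    [0,38,1,95,0],
    [0,38,1,60,0],
    [0,38,1,40,0],
    [0,38,1,40,0]
  ],
  "force": 35
}}

```text
clock: 47.98
eef_pos: [440.8, 33.5, 210.8]
eef_rot: [3.14, 0.002, 2.485]
wrist_force: [-0.6, 0.3, -1.9]
finger_gap: 15.4
finger_force: 35.0
```

Run:
```python
from h import *
s=monitor.read_state(); p=s["eef_pos"]; y=s["eef_rot"][2]; print(p,s["eef_rot"],s["finger_gap"],s["wrist_force"])
d=np.array([587.8,181.8])-p[:2]; print(d@[np.cos(y),np.sin(y)],d@[np.sin(y),-np.cos(y)],np.degrees(.915+np.pi/2-y))
v=cam("side"); e=cam("scene")
for k,n in ((v,"side"),(e,"scene")):
    P=[[p[0],p[1],p[2]+16],[p[0],p[1],p[2]-82]]; print(n,proj(k,P).round(1).tolist())
    for r in find_in(k,"pin")[:3]: print(r["p"],np.round(r["rect"],1))
```

```text
[440.76821183  33.47185704 210.78032429] [3.13997742e+00 2.15105712e-03 2.48516430e+00] 15.388183204736347 [-0.60583195  0.26062946 -1.94864152]
-25.95181783032551 207.23437909158883 0.03621258457290398
side [[260.6, 158.7], [263.7, 195.1]]
0.62 [262.4 185.4   5.3  17.1]
0.44 [232.3 221.2  14.2  33.5]
scene [[330.8, 128.8], [330.8, 155.8]]
0.48 [339.  160.1   8.6  21.9]
```

Call:
{"api": "arm_command", "payload": {
  "steps": [
    [0,-6,50,0,0],
    [0,-13,100,0,0],
    [0,-19,150,0,0],
    [0,-25,195,0,0],
    [0,-26,207,0,0],
    [0,-26,207,0,0],
    [0,-26,207,0,0],
    [0,-26,207,20,0],
    [0,-26,207,35,0],
    [0,-26,207,42,0],
    [0,-26,207,42,0]
  ]
}}

```text
clock: 49.55
eef_pos: [587.2, 181.4, 167.3]
eef_rot: [-3.141, -0.0, 2.485]
wrist_force: [0.4, -0.1, -0.0]
finger_gap: 15.2
finger_force: 35.0
```

Run:
```python
from h import *
s=monitor.read_state(); p=s["eef_pos"]; y=s["eef_rot"][2]; print(p,s["eef_rot"],s["finger_gap"],s["wrist_force"])
l=rz(-.915)@(p-[505.8,244.8,0]); print("TCP in case",l)
for n in ("side","scene"):
    k=cam(n); st=pose([505.8,244.8,.916],[[0,-103,77]]); tip=[[p[0],p[1],p[2]-82]]; print(n,proj(k,st),proj(k,tip))
    for r in find_in(k,"pin")[:3]: print(r["p"],np.round(r["rect"],1))
```

```text
[587.17615134 181.35746634 167.29788406] [-3.14121749e+00 -2.95534791e-04  2.48490613e+00] 15.175057914073976 [ 0.43312704 -0.08087513 -0.02077901]
TCP in case [  -0.65976844 -103.18235212  167.29788406]
side [[296.05620018 172.05060257]] [[295.96693387 169.64873431]]
0.7 [231.2 221.2  13.6  31.5]
0.27 [261.8 188.9  70.7  47.1]
scene [[394.52077364 190.88434504]] [[394.55091065 188.79435832]]
0.62 [396.9 174.7   6.1  26.7]
0.57 [337.1 162.3   4.   23.2]
```

Call:
{"api": "arm_command", "payload": {
  "steps": [
    [0,0,0.5,4,0],
    [0,0,0.5,8,0],
    [0,0,0.5,12,0],
    [0,0,0.5,16,0],
    [0,0,0.5,20,0],
    [0,0,0.5,20,0]
  ]
}}

```text
clock: 50.5
eef_pos: [587.5, 181.9, 147.0]
eef_rot: [-3.141, -0.0, 2.485]
wrist_force: [-0.7, 0.4, -1.0]
finger_gap: 15.2
finger_force: 35.0
```

Call:
{"api": "arm_command", "payload": {
  "steps": [
    [0,0,0,8,0],
    [0,0,0,16,0],
    [0,0,0,24,0],
    [0,0,0,30,0],
    [0,0,0,34,0],
    [0,0,0,36,0],
    [0,0,0,37,0],
    [0,0,0,37.5,0],
    [0,0,0,37.5,0]
  ]
}}

```text
clock: 51.62
eef_pos: [587.7, 182.0, 110.1]
eef_rot: [3.141, 0.0, 2.485]
wrist_force: [0.4, -0.2, -0.3]
finger_gap: 14.8
finger_force: 35.0
```

Call:
{"api": "arm_command", "payload": {
  "steps": [
    [0,0,0,1,0],
    [0,0,0,1,0],
    [0.3,0,0,1,0],
    [0.3,0,0,1,0],
    [0.3,0,0,1,0],
    [0.3,0,0,-30,0],
    [0.3,0,0,-80,0],
    [0.3,-20,0,-130,0],
    [0.3,-60,0,-150,0],
    [0.3,-60,0,-150,0],
    [0.3,-60,0,-150,0]
  ]
}}

```text
clock: 53.0
eef_pos: [634.6, 145.6, 258.8]
eef_rot: [-3.14, -0.001, 2.485]
wrist_force: [-1.1, 0.2, -0.5]
finger_gap: 28.3
finger_force: 0.0
```

Run:
```python
from h import *
s=monitor.read_state(); p=s["eef_pos"]; print(p,s["finger_gap"],s["clock"])
cp=[505.8,244.8,.916]
for n in ("wrist","side","scene"):
    k=cam(n); q=pose(cp,np.r_[np.c_[C_*11+[0,-103],0*t_+77],np.c_[C_*8+[0,-103],0*t_+125]]); u=proj(k,q); print(n,"expect",((u.max(0)+u.min(0))/2).round(1),(u.max(0)-u.min(0)).round(1))
    for r in find_in(k,"pin")[:3]: print("  ",round(r["p"],2),np.round(r["rect"],1))
    if n=="wrist":
        r=trace(k,"cover")[0]; print(fitrect(k,r["region"],89,79,78,cp))
        t=atz(k,find_in(k,"hasp_tab")[0]["rect"][:2],85); print(find_in(k,"hasp_tab")[0]["rect"], proj(k,pose(cp,[[-49,-86.5,105],[60,-86.5,90]])))
```

```text
[634.58819614 145.58982567 258.8222795 ] 28.286720545427926 53.0
wrist expect [326.5 126.7] [23.6 23.9]
   0.75 [325.9 128.1  21.2  26.7]
   0.71 [103.1  17.6  64.8  33.2]
(array([538.53032951, 219.72526425,   0.91157787]), np.float64(35.740392652691))
[324.8, 110.3, 126.4, 12.6] [[268.814188   108.03008123]
 [393.92861702 108.39826778]]
side expect [296.1 164.9] [ 7.8 18.3]
   0.74 [288.6 176.8  13.   27.2]
   0.53 [260.8 190.6  75.6  46.6]
scene expect [394.9 185.1] [ 8.5 16.8]
   0.61 [396.5 194.4  62.4  35. ]
   0.56 [394.8 190.8   3.7  26.9]
```

```bash
python3 -c "
from cell import job
print(job.sign_off())"
```

```text
the job is handed in; nothing more can be done
None
```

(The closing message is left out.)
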